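# Press the drilling-jig cover onto its locating pin

### The arm

A 6-joint arm with a two-finger parallel gripper is mounted at the origin on the work surface. World frame = base frame: x ahead of the robot, y to its left, z up, the work surface at z = 0. Lengths are in m, angles in rad, forces in N, time in s.
With the tool pointing down it reaches from about 0.35 to 0.85 m from the base axis. Payload 8.1 kg.
Tool frame: the origin (TCP) lies between the finger pads; the fingertips stand 14 mm ahead of it and the grasp point (between the pads) lies 5 mm behind it (robot.tcp_to_tips is the z of the fingertips in the tool frame, in m); z points along the fingers, y is the line along which they close (so a half turn about z gives the same grasp; the last joint's range is limited). The gripper opens to 93 mm and grips with 3 to 60 N. Pads are 15 mm wide; open, the fingers measure 128 mm over their backs; the gripper's body (75 mm by 188 mm) begins 65 mm behind the grasp point.
Start: joints at [-1.332, 0.13, 1.488, -0, 1.523, -0.085], TCP at [0.191, -0.569, 0.233] pointing down, gripper open.
Joint ranges: [-2.96, 2.96], [-0.89, 2.26], [0.02, 2.5], [-1.34, 4.48], [0, 2.73], [-2.66, 2.66]. Speed limits (rad/s): [2.39, 2.39, 2.79, 3.14, 3.14, 3.14].

### API

Orientations are given as a rotation vector (axis times angle).
In Python, from plant import sensors, read_camera, robot gives the robot as it stands.
- The arm moves only by the shell command python3 -m inch 'ROWS' [FORCE]. ROWS is a JSON list of rows, 1 to 20 of them, each of 5 numbers: the finger opening in m, then dx, dy, dz in m, then a turn about the tool's z in rad; each row shifts and turns the commanded pose from where the row before left it, along the tool's axes as they then stand; what a row does not reach is not made up. A row lasts 1/10 s, in which the tool goes at most 0.05 m and 0.15 rad, less where a joint would pass 70% of its speed; a pose out of reach is approached as far as the arm can. The fingers move at their own pace and stop on an object; FORCE is the grip in N (left out, the last holds). Time passes only in rows, so rows that do not move let the fingers close. It prints the time, the measured TCP pose, the force, the opening and the grip force at its end.
- sensors.read_state(): the state, without advancing time (a new reading comes with each control period).
- read_camera(name): name is "side" or "top" or "wrist"; returns a dict with "image" (384x512x3 uint8, red, green, blue), "depth" (384x512 float32, m along the optical axis (not along the pixel's ray), 0 where there is no reading), "fx", "fy", "cx", "cy" (pixels), "R" (3x3) and "t" (3): a world point X has camera coordinates R X + t. Camera axes: x right, y down, z forward; pixel columns grow to the right and rows downward; lengths in m; the calibration is good to about 2 mm. The wrist camera is an equidistant fisheye: a pixel r from the principal point sees the ray r / f radians off the axis. A picture is of the moment at which its call begins.
- robot.close_job(): hands the job in; it is judged then, once.
The state is a dict: "t": time; "q": joint angles; "dq": joint speeds; "joint_torque": joint torques, N m; "tool_pos": TCP position; "orientation": TCP orientation; "force": force on the tool from outside, world axes, zero at the start; "wrist_torque": the same for the moment, N m; "opening": finger opening in m; "gripper_force": force on a finger pad.
Only numpy, scipy, OpenCV 4.12 (cv2) and the standard library are available. Lean on these libraries where they do the work, as an engineer would, in place of code of your own. Each camera call takes 0.05 s, during which the arm holds its last target. There are 200 camera calls.

### The job

Pick up the aluminium cover by its wooden grip bar, rest it for a moment level astride the high end of the jig's steel rail, clear of the pin, then slide it along the rail without lifting it off until the hole in its underside drops over the locating pin. Press it down against the sprung wooden knife-handle scale until it is fully home, and finish while still holding it pressed down with the gripper, because the spring lifts it again if you let go. Leave the hammer, the stone and the bottle alone.

Things in the scene. Friction and masses are not known exactly. Their poses are not given: they have to be found in the camera images.
- cover: Loose jig cover, 0.34 kg: aluminium inverted channel 90 mm long (x), 64 wide (y): plate 20 mm thick with two side skirts hanging 14 mm below its underside, 47 mm apart inside, ends open. Wooden grip bar in the middle of the top: 52 long (x), 16 thick (y), 32 tall. Origin: centre, at the skirts' lower edges, on the bench at first; z up; plate top at z 34 mm, bar top 66. Either way round fits.
- jig: Drilling jig, fixed: green base 260 x 110 x 12 mm; along its x a steel rail 42 mm wide, 200 long. High end x = -100..0 mm: flat top 70 mm above the bench; low end x = 0..100: two side ledges 58 mm up, the cover's hard stop. Cover origin when resting on the high end: jig z 56 mm; fully home: x 47, y 0, z 44. Origin: on the bench, centre of the base, under the step; x points to the low end, z up.
- pin_tip (a point): Top of the steel locating pin in the rail's low end, at jig x 47 mm, y 0, 69 mm above the bench: 12 mm in diameter, tapered to 7 over its last 3 mm. It is 1 mm lower than the high end, so the cover slides over it level. The cover has 2.6 mm play each side of the rail; over the pin its tail clears the step by 2 mm.
- scale_bed (a joint): Sprung travel (m) of the wooden handle scale, 92 x 25 x 10 mm, lying in the low end with the pin through it. 0 = up, top 64 mm above the bench (a cover dropped on the pin rests on it, its origin at jig z 50 mm); grows as pressed down; 0.006 = level with the ledges, cover home. The spring pushes up 6 N at 0, 12 N at 0.006.
- hammer: A hammer lying on the bench beyond the jig, 260 mm long along its x; a bystander, to be left alone. Origin: underside, about the middle.
- stone: A grey sharpening stone, 160 (x) x 60 x 25 mm, lying to the robot's right; a bystander, to be left alone. Origin: centre of its underside.
- bottle: A pale, clear plastic bottle with a white cap, 64 mm in diameter and 180 mm tall, standing to the robot's left; a bystander, to be left alone. Origin: centre of its underside.
- hole (a point): Centre of the mouth of the blind hole in the cover's underside, unseen from above: cover x = y = 0, z = 14 mm (level of the plate's underside). 15 mm in diameter, 14 mm deep, mouth chamfered 2 mm.
Things that resemble listed ones, but are neither listed nor needed, are in the scene too. Of the things shaped like the cover, the aluminium one is meant.

How it is judged:
By the outcome, as a careful person would: the job done as asked, in the order asked, and still so for the second after the job is handed in, while the arm keeps its last pose, push and grip.
It also fails if it takes over 51 s, if anything falls off the work surface, if the arm or the gripper's body presses on something with over 40 N, if the wrist force passes 120 N, or if a joint passes its speed limit or range.

## Working session

There is one attempt and no reset: what is moved stays moved. The work goes in short steps, Python scripts to look and compute and a shell command to move; the robot and the scene stay as the last step left them, time stands still between calls to the robot, and variables do not carry over. Pictures are saved under pics/ and viewed, at most 10 in all, crops included, and the job is handed in when it is done.

```bash
ls; mkdir -p pics; python3 - <<'E'
from plant import sensors, read_camera, robot
import cv2,numpy as np,pickle
for n in("top","side"):
    c=read_camera(n); pickle.dump(c,open(n+".pkl","wb"))
    cv2.imwrite(f"pics/{n}0.png",c["image"][:,:,::-1])
    print(n,c["fx"],c["cx"],c["cy"],(-c["R"].T@c["t"]).round(3),c["R"].round(3).tolist())
s=sensors.read_state();print(s["t"],s["orientation"],s["tool_pos"],s["force"])
E
```

```text
pics
top 494.5473532040205 258.38258803287573 191.58806596372244 [0.258 0.01  1.844] [[-0.027, -1.0, -0.008], [-0.983, 0.028, -0.183], [0.183, 0.003, -0.983]]
side 350.93934090410215 254.3158972863 192.47170543628226 [0.273 0.846 0.629] [[-0.924, -0.381, 0.019], [-0.216, 0.482, -0.849], [0.315, -0.789, -0.528]]
0.1 [-3.09891763e+00 -5.06110221e-01  1.61413101e-04] [ 0.19082083 -0.56833851  0.23170738] [ 0.49734331  0.50705663 -0.29185625]
```

View pics/top0.png

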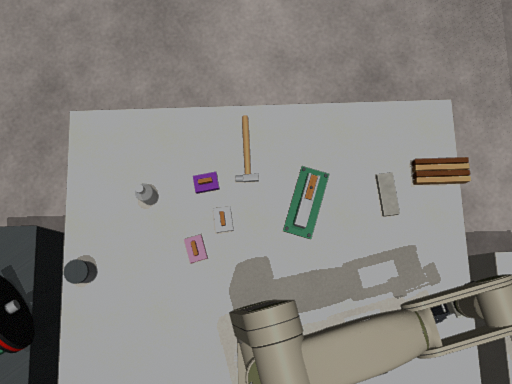

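View pics/side0.png

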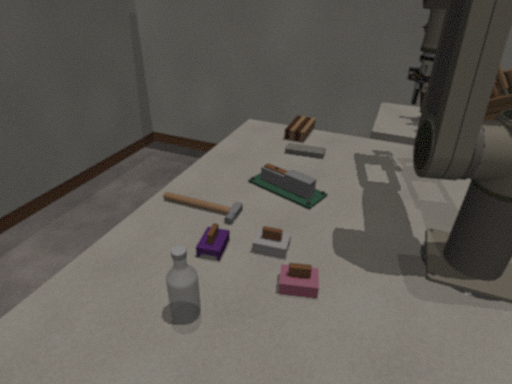

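The top view shows the aluminium cover at about (223,218), between a purple and a pink decoy. The jig is at (306,202), with its low end and wooden scale at the top (312,187), pointing away from the robot. The bottle is at (146,193), the hammer at (247,150) and the stone at (388,194).

```bash
cat > h.py <<'E'
import numpy as np,cv2,pickle
def pts(c):
    v,u=np.mgrid[:384,:512]; d=c["depth"]
    P=np.stack([(u-c["cx"])/c["fx"]*d,(v-c["cy"])/c["fy"]*d,d],-1)
    return (P-c["t"])@c["R"]
def ray(c,uv,z):
    uv=np.atleast_2d(uv).astype(float)
    r=np.c_[(uv[:,0]-c["cx"])/c["fx"],(uv[:,1]-c["cy"])/c["fy"],np.ones(len(uv))]@c["R"]
    o=-c["R"].T@c["t"]
    return o+r*((z-o[2])/r[:,2])[:,None]
def rect(P):
    (c,wh,a)=cv2.minAreaRect((P[:,:2]*1000).astype(np.float32)); return np.round(c,1),np.round(wh,1),round(a,1)
E
python3 - <<'E'
from h import *
c=pickle.load(open("top.pkl","rb"));P=pts(c);im=c["image"].astype(int);hsv=cv2.cvtColor(c["image"],cv2.COLOR_RGB2HSV)
v,u=np.mgrid[:384,:512]
def win(a,b,e,f): return (u>a)&(u<b)&(v>e)&(v<f)
w=win(205,240,200,238)
print("bench z",np.median(P[...,2][win(150,180,210,240)]))
brown=(hsv[...,1]>90)&(hsv[...,0]<25)
m=w&brown; print("bar",m.sum(),P[m].mean(0),np.percentile(P[m][:,2],[10,50,90]),rect(ray(c,np.c_[u[m],v[m]],.066)), ray(c,[u[m].mean(),v[m].mean()],.066))
m=w&(P[...,2]>.02); print("cover",m.sum(),np.percentile(P[m][:,2],[5,50,95]),rect(ray(c,np.c_[u[m],v[m]],.034)))
w=win(275,340,155,248)
g=w&(im[...,1]>im[...,0]+25)&(im[...,1]>im[...,2]+10); print("green",g.sum(),rect(ray(c,np.c_[u[g],v[g]],.012)))
m=w&(P[...,2]>.03);print("rail",m.sum(),np.percentile(P[m][:,2],[5,50,95]),rect(P[m]))
hi=w&(P[...,2]>.055)&~brown&~g;print("hi",hi.sum(),rect(P[hi]))
b=w&brown&~g;print("scale",b.sum(),rect(ray(c,np.c_[u[b],v[b]],.064)),np.median(P[b][:,2]))
s=cv2.imread("pics/top0.png");o=cv2.resize(s[150:250,170:345],None,fx=4,fy=4,interpolation=cv2.INTER_CUBIC)
cs=pickle.load(open("side.pkl","rb"));o2=cv2.resize(cv2.imread("pics/side0.png")[155:300,200:350],None,fx=1.3,fy=1.3)
cv2.imwrite("pics/crop.png",np.vstack([o,np.pad(o2,((0,0),(0,700-o2.shape[1]),(0,0)))]))
E
```

```text
bench z -0.0006449427372640838
bar 55 [0.49598779 0.14992542 0.06477479] [0.05945556 0.06530079 0.06945778] (array([495.9, 149.8]), array([51.7, 13.3]), 7.2) [[0.49580796 0.14982728 0.066     ]]
cover 434 [0.025465   0.03367638 0.06790558] (array([488. , 152.5]), array([ 82.2, 129.9]), 79.7)
green 1207 (array([ 556. , -161.8]), array([107.7, 257.7]), 71.7)
rail 654 [0.04959215 0.06571594 0.07622803] (array([ 446.2, -111.3]), array([ 62.5, 443.4]), 65.2)
hi 431 (array([ 445.4, -111.1]), array([ 61.9, 442. ]), 65.1)
scale 149 (array([ 603.3, -177.2]), array([22.6, 91.6]), 71.8) 0.06408782749218211
```

View pics/crop.png

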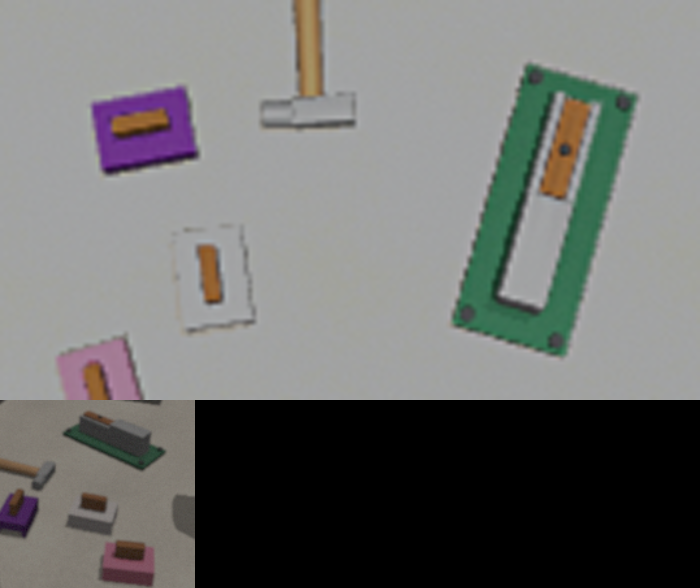

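The crop shows the aluminium cover's bar pointing about +7° from world x. The jig points about -18°, with its pin, the dark dot at crop (565,150), in the far half. Next I move over the jig for a wrist view.

```bash
python3 -m inch '[[0.093,0.02,-0.013,0,0],[0.093,0.04,-0.026,0,0],[0.093,0.04,-0.026,0,0],[0.093,0.04,-0.026,0,0],[0.093,0.04,-0.026,0,0],[0.093,0.04,-0.026,0,0],[0.093,0.04,-0.026,0,0],[0.093,0.04,-0.026,0,0],[0.093,0.04,-0.026,0,0],[0.093,0.04,-0.026,0,0],[0.093,0.04,-0.026,0,0],[0.093,0.025,-0.02,0,0.05],[0.093,0,0,0,0.1],[0.093,0,0,0,0.05],[0.093,0,0,0,0]]'
python3 - <<'E'
from plant import sensors, read_camera
import cv2,pickle
c=read_camera("wrist"); pickle.dump(c,open("w1.pkl","wb")); cv2.imwrite("pics/w1.png",c["image"][:,:,::-1])
print(c["fx"],c["cx"],c["cy"],(-c["R"].T@c["t"]).round(3),c["R"].round(3).tolist()); s=sensors.read_state();print(s["t"],s["orientation"],s["tool_pos"])
E
```

```text
t: 1.6
tool_pos: [0.5195, -0.1489, 0.2321]
orientation: [-3.135, -0.195, 0.001]
force: [-0.4, -0.3, 0.3]
opening: 0.0932
gripper_force: 0.0
297.3186396354542 256.62828538726154 195.2020356092214 [ 0.59  -0.141  0.384] [[0.124, -0.992, -0.001], [-0.958, -0.12, 0.259], [-0.257, -0.032, -0.966]]
1.65 [-3.13506469e+00 -1.96791236e-01  1.19409107e-03] [ 0.51939701 -0.14920362  0.23218289]
```

View pics/w1.png

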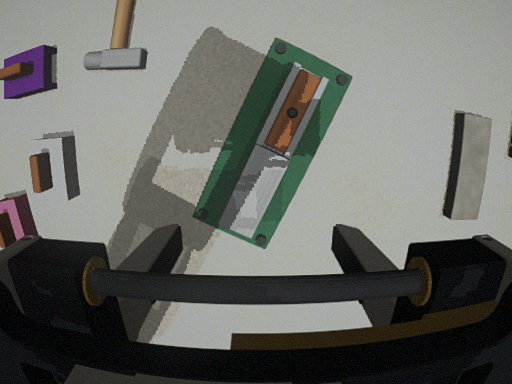

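The wrist view shows the pin tip at about (292,113), the green corners at (277,38), (352,75), (267,248) and (193,215), and the cover's bar at (40,172).

```bash
cat >> h.py <<'E'
def wray(c,uv,z):
    uv=np.atleast_2d(uv).astype(float)
    a=(uv[:,0]-c["cx"])/c["fx"];b=(uv[:,1]-c["cy"])/c["fy"];th=np.hypot(a,b);k=np.sin(th)/np.maximum(th,1e-9)
    r=np.c_[a*k,b*k,np.cos(th)]@c["R"];o=-c["R"].T@c["t"]
    return o+r*((z-o[2])/r[:,2])[:,None]
E
python3 - <<'E'
from h import *
c=pickle.load(open("w1.pkl","rb"));im=c["image"].astype(int);hsv=cv2.cvtColor(c["image"],cv2.COLOR_RGB2HSV)
v,u=np.mgrid[:384,:512]
g=((im[...,1]>im[...,0]*1.4)&(im[...,1]>im[...,2]*1.1)).astype(np.uint8)
n,l,st,ce=cv2.connectedComponentsWithStats(g);k=1+st[1:,4].argmax();m=l==k
W=lambda m,z:wray(c,np.c_[u[m],v[m]],z)
print("green",rect(W(m,.012)))
b=(hsv[...,1]>90)&(hsv[...,0]<20)
s=b&(u>255)&(u<330)&(v>60)&(v<165);print("scale",rect(W(s,.064)))
print("scale lum")
pin=(im.sum(2)<150)&(u>280)&(u<305)&(v>100)&(v<125);print("pin",pin.sum(),W(pin,.069).mean(0),u[pin].mean(),v[pin].mean())
cb=b&(u<60)&(v>140)&(v<200);print("bar",cb.sum(),rect(W(cb,.066)))
t=pickle.load(open("top.pkl","rb"));it=t["image"].astype(int).sum(2)
p=(u>306)&(u<317)&(v>182)&(v<193);x=it[182:194,305:318];print(x)
E
```

```text
green (array([ 556.3, -162.1]), array([108.5, 257.3]), 71.7)
scale (array([ 602.9, -177.4]), array([24.4, 90.4]), 71.8)
scale lum
pin 121 [ 0.60051339 -0.17631736  0.069     ] 291.7685950413223 112.20661157024793
bar 294 (array([488.8, 142.7]), array([42.4, 66.1]), 77.6)
[[140 306 488 434 282 296 285 287 307 310 329 410 486]
 [203 415 483 384 313 298 282 296 306 301 342 426 473]
 [215 430 474 318 311 296 286 304 308 300 352 480 474]
 [290 491 479 293 300 277 248 302 315 298 320 480 427]
 [308 487 438 325 285 189 201 236 306 321 396 475 332]
 [424 478 328 309 248 166 192 196 290 316 481 478 312]
 [495 476 257 297 275 147 171 222 290 314 481 435 263]
 [494 433 262 298 293 281 304 301 313 358 484 423 260]
 [476 317 300 301 287 296 306 309 339 423 481 334 233]
 [478 266 310 298 281 301 313 294 310 489 477 274 233]
 [484 290 298 292 289 302 308 295 315 486 432 252 234]
 [472 331 299 284 290 311 308 320 399 487 383 251 235]]
```

```bash
python3 -m inch '[[0.06,-0.002,-0.02,0,0],[0.06,-0.004,-0.04,0,0],[0.06,-0.004,-0.045,0,0],[0.06,-0.004,-0.045,0,0],[0.06,-0.004,-0.045,0,0],[0.06,-0.004,-0.045,0,0],[0.06,-0.004,-0.04,0,0],[0.06,0,-0.02,0,0],[0.06,0,0,0,0]]'
python3 - <<'E'
from plant import sensors, read_camera
from h import *
c=read_camera("wrist"); pickle.dump(c,open("w2.pkl","wb")); cv2.imwrite("pics/w2.png",c["image"][:,:,::-1])
s=sensors.read_state();print(s["t"],s["orientation"],s["tool_pos"])
im=c["image"];hsv=cv2.cvtColor(im,cv2.COLOR_RGB2HSV);P=None
v,u=np.mgrid[:384,:512];b=((hsv[...,1]>90)&(hsv[...,0]<20)).astype(np.uint8)
n,l,st,ce=cv2.connectedComponentsWithStats(b)
for k in range(1,n):
    if st[k,4]>60: m=l==k;print(ce[k],st[k,4],rect(wray(c,np.c_[u[m],v[m]],.066)))
E
```

```text
t: 2.55
tool_pos: [0.4561, 0.147, 0.2326]
orientation: [-3.134, -0.201, -0.0]
force: [0.1, -0.2, 0.0]
opening: 0.0599
gripper_force: 0.0
2.6 [ 3.13504399e+00  1.99695819e-01 -2.29796376e-04] [0.45642865 0.14557803 0.23254317]
[349.80983607  11.32786885] 305 (array([666.5,  69.4]), array([31.3, 19.6]), 1.2)
[218.10215054  12.43369176] 558 (array([639.2, 212.7]), array([15.3, 50.3]), 8.8)
[499.96639785 113.8077957 ] 744 (array([ 602.6, -172.6]), array([28. , 90.7]), 71.5)
[258.1223491  144.39477977] 613 (array([497.4, 150.6]), array([50.1, 14.4]), 5.5)
[163.20168067 223.2487395 ] 595 (array([394.7, 248.2]), array([52.7, 24.1]), 14.7)
[142.54069767 285.39534884] 344 (array([297.6, 278. ]), array([28.6, 88. ]), 84.0)
[371.82926829 275.29268293] 205 (array([348.7, -22.7]), array([67.3, 22.3]), 42.7)
[371.65789474 304.35526316] 76 (array([310.1, -33.7]), array([30.7, 16.7]), 1.1)
[419.2517321  324.48498845] 866 (array([ 269.1, -145.7]), array([ 45.7, 189.9]), 7.3)
[371.30379747 329.97468354] 79 (array([261.6, -47.8]), array([35.9, 17.7]), 41.9)
[262.38384434 339.83136792] 1696 (array([230.6, 101.9]), array([ 37.3, 313.7]), 7.8)
```

View pics/w2.png

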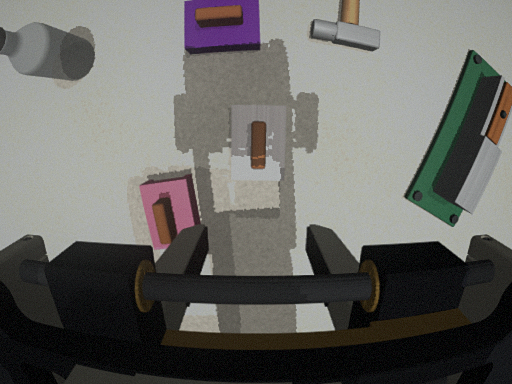

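The bar sits at (258,144), which works out to (0.497,0.151), in line with the tool. I descend and grip it.

```bash
python3 -m inch '[[0.06,0.02,0.001,0.02,0],[0.06,0.021,0,0.04,0],[0.06,0,0,0.045,0],[0.06,0,0,0.04,0],[0.06,0,0,0.025,0],[0.06,0,0,0.011,0],[0.06,0,0,0,0],[0.06,0,0,0,0],[0.0,0,0,0,0],[0.0,0,0,0,0],[0.0,0,0,0,0],[0.0,0,0,0,0],[0.0,0,0,0,0]]' 50
```

```text
t: 3.9
tool_pos: [0.4976, 0.1492, 0.0518]
orientation: [-3.136, -0.195, -0.0]
force: [0.0, -0.6, 0.1]
opening: 0.0249
gripper_force: 0.0
```

```bash
python3 -m inch '[[0.0,0,0,0,0],[0.0,0,0,0,0],[0.0,0,0,0,0],[0.0,0,0,0,0]]' 50
```

```text
t: 4.3
tool_pos: [0.4975, 0.1494, 0.0517]
orientation: [-3.135, -0.194, -0.0]
force: [-0.7, 1.7, 0.4]
opening: 0.0156
gripper_force: 50.0
```

```bash
python3 -m inch '[[0.0,0,0,-0.005,0],[0.0,0,0,-0.01,0],[0.0,0,0,-0.02,0],[0.0,0,0,-0.025,0],[0.0,0,0,-0.02,0],[0.0,0,0,-0.02,0],[0.0,0,0,0,0],[0.0,0,0,0,0]]' 50
python3 - <<'E'
from plant import sensors, read_camera
from h import *
for n in("wrist","side"):
  c=read_camera(n); pickle.dump(c,open(n+"3.pkl","wb")); cv2.imwrite(f"pics/{n}3.png",c["image"][:,:,::-1])
s=sensors.read_state();print(s["t"],s["orientation"],s["tool_pos"],s["wrist_torque"])
a=cv2.imread("pics/wrist3.png");b=cv2.resize(cv2.imread("pics/side3.png")[150:300,170:370],None,fx=1.44,fy=1.44)
cv2.imwrite("pics/both3.png",np.hstack([a,np.pad(b,((0,384-b.shape[0]),(0,0),(0,0)))]))
E
```

```text
t: 5.1
tool_pos: [0.4977, 0.149, 0.1517]
orientation: [3.136, 0.194, 0.001]
force: [0.1, -1.0, -5.6]
opening: 0.0159
gripper_force: 50.0
5.2 [ 3.13516702  0.19426077 -0.00355848] [0.49659545 0.14884016 0.15016345] [0.01083984 0.03790232 0.04427649]
```

View pics/both3.png

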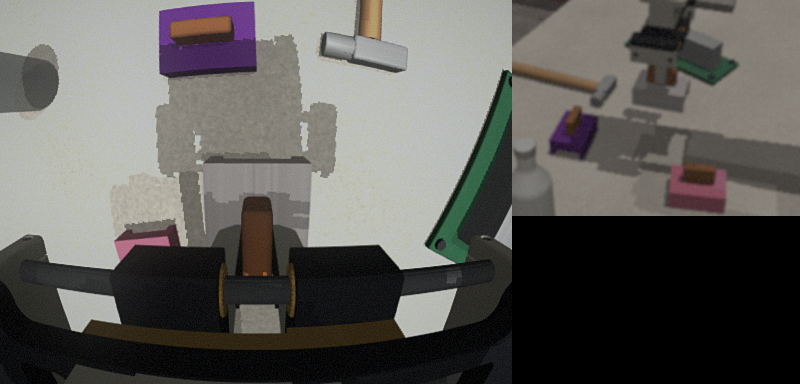

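The cover is held level. Its front plate edge runs from about (204,160) to (311,158), which I use to check the grasp offset.

```bash
python3 - <<'E'
from h import *
c=pickle.load(open("wrist3.pkl","rb"));im=cv2.cvtColor(c["image"],cv2.COLOR_RGB2GRAY).astype(int)
pos=np.array([.4977,.149]);psi=2*np.arctan2(.194,3.136)
tx=np.array([np.cos(psi),np.sin(psi)]);ty=np.array([np.sin(psi),-np.cos(psi)])
print(psi,im[148:172:1,[215,255,300]].T.tolist())
print(im[190,196:212].tolist(),im[190,300:320].tolist())
for uv in([215,162],[255,161],[300,161],[204,190],[310,190],[204,220],[310,220]):
    p=wray(c,uv,.134)[0,:2]-pos;print(uv,(p@tx*1000).round(1),(p@ty*1000).round(1))
hsv=cv2.cvtColor(c["image"],cv2.COLOR_RGB2HSV);v,u=np.mgrid[:384,:512]
m=(hsv[...,1]>90)&(hsv[...,0]<20)&(u>225)&(u<285)&(v>190)&(v<240)
for r in(205,215,225):
    k=u[r][m[r]];print(r,k.min(),k.max(),[(wray(c,[x,r],.166)[0,:2]-pos)@ty*1000 for x in(k.min(),k.max())])
r=v[m].min();print("bar front",r,(wray(c,[257,r],.166)[0,:2]-pos)@tx*1000)
E
```

```text
0.12356702258493094 [[130, 132, 130, 123, 131, 114, 106, 99, 70, 71, 68, 74, 74, 73, 72, 126, 143, 138, 139, 139, 139, 139, 138, 134], [129, 128, 124, 132, 130, 108, 104, 108, 110, 107, 92, 76, 72, 66, 79, 109, 135, 141, 138, 137, 138, 144, 134, 136], [132, 130, 125, 131, 130, 134, 140, 136, 88, 73, 69, 75, 67, 73, 71, 103, 145, 143, 143, 147, 138, 140, 143, 138]]
[108, 109, 103, 117, 175, 177, 169, 155, 135, 131, 136, 135, 131, 139, 138, 137] [143, 143, 149, 148, 138, 144, 139, 139, 139, 134, 151, 182, 189, 190, 189, 190, 192, 189, 188, 188]
[215, 162] 45.6 -23.8
[255, 161] 46.1 -0.6
[300, 161] 46.2 25.6
[204, 190] 28.8 -30.9
[310, 190] 28.9 32.2
[204, 220] 9.9 -31.9
[310, 220] 9.9 33.2
205 244 270 [np.float64(-5.727186867828187), np.float64(6.889805355399905)]
215 242 272 [np.float64(-6.768413572148665), np.float64(7.942481375994421)]
225 242 272 [np.float64(-6.844739020909113), np.float64(8.030579665095848)]
bar front 197 33.275697797385085
```

```bash
python3 -m inch '[[0.0,-0.001,0.015,-0.005,0],[0.0,-0.003,0.03,-0.005,0],[0.0,-0.004,0.04,0,0],[0.0,-0.004,0.045,0,0],[0.0,-0.004,0.045,0,0],[0.0,-0.004,0.045,0,0],[0.0,-0.003,0.04,0,0],[0.0,-0.002,0.025,0,0],[0.0,0,0.0095,0,0.04],[0.0,0,0,0,0.1],[0.0,0,0,0,0.12],[0.0,0,0,0,0.12],[0.0,0,0,0,0.062],[0.0,0,0,0,0],[0.0,0,0,0,0]]' 50
python3 - <<'E'
from plant import sensors, read_camera
from h import *
c=read_camera("wrist"); pickle.dump(c,open("w4.pkl","wb")); cv2.imwrite("pics/w4.png",c["image"][:,:,::-1])
s=sensors.read_state();o=s["orientation"];p=s["tool_pos"];psi=2*np.arctan2(o[1],o[0]);psi=(psi+np.pi)%(2*np.pi)-np.pi
print(s["t"],o,p,"yaw deg",np.degrees(psi))
a=np.radians(-18.25);X=np.array([np.cos(a),np.sin(a)]);Y=np.array([-np.sin(a),np.cos(a)])
d=p[:2]-[.5562,-.1622];print("jig xy mm",d@X*1000,d@Y*1000)
E
```

```text
t: 6.7
tool_pos: [0.5087, -0.1459, 0.1612]
orientation: [-3.102, 0.495, 0.002]
force: [0.0, 0.2, -5.1]
opening: 0.0156
gripper_force: 50.0
6.75 [-3.10213788e+00  4.95083401e-01  1.13806486e-03] [ 0.50881761 -0.14600479  0.16128967] yaw deg -18.135217227485263
jig xy mm -50.070767308403966 0.5421261271829632
```

View pics/w4.png

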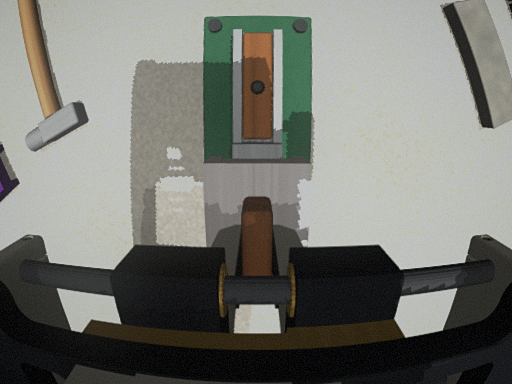

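The view shows the cover lined up with the rail and the pin tip at (257,87). I check the lateral offset between the cover edges and the pin and rail in this same image.

```bash
python3 - <<'E'
from h import *
c=pickle.load(open("w4.pkl","rb"));im=c["image"].astype(int);hsv=cv2.cvtColor(c["image"],cv2.COLOR_RGB2HSV);v,u=np.mgrid[:384,:512]
psi=np.radians(-18.2);pos=np.array([.5088,-.146]);tx=np.array([np.cos(psi),np.sin(psi)]);ty=np.array([np.sin(psi),-np.cos(psi)])
def T(uv,z):
    d=wray(c,uv,z)[:,:2]-pos;return np.c_[d@tx,d@ty]*1000
pin=(im.sum(2)<150)&(abs(u-257)<12)&(abs(v-87)<12);print("pin",pin.sum(),T(np.c_[u[pin],v[pin]],.069).mean(0))
b=(hsv[...,1]>90)&(hsv[...,0]<20)
for r in(45,65,110,130):
    k=u[r][b[r]&(u[r]>230)&(u[r]<290)];print("scale",r,k.min(),k.max(),T([[k.min(),r],[k.max()+1,r]],.064).round(1).tolist())
g=(im[...,1]>im[...,0]*1.4)&(im[...,1]>im[...,2]*1.1)
for r in(40,100,150):
    k=u[r][g[r]&(u[r]>180)&(u[r]<330)];print("green",r,T([[k.min(),r],[k.max()+1,r]],.012)[:,1])
gr=im.sum(2)
print("rail rows",gr[50,228:246].tolist(),gr[50,268:288].tolist())
print("rail step front",gr[148,226:240].tolist(),gr[148,276:290].tolist())
for r in(175,190,205): print("cover",gr[r,198:210].tolist(),gr[r,304:320].tolist())
for uv in([233,50],[283,50],[232.5,148],[282,148]):print(uv,T(uv,.058 if uv[1]<100 else .07))
E
```

```text
pin 131 [96.33702556  0.83026229]
scale 45 243 272 [[133.3, -11.1], [133.3, 13.8]]
scale 65 243 272 [[115.7, -11.0], [115.8, 13.8]]
scale 110 243 271 [[77.5, -11.0], [77.5, 13.1]]
scale 130 243 271 [[60.7, -11.0], [60.7, 13.2]]
green 40 [-52.08855463  55.2432769 ]
green 100 [-52.79342618  55.13310248]
green 150 [-52.60546114  55.1593446 ]
rail rows [248, 265, 256, 183, 206, 497, 553, 545, 548, 549, 542, 550, 561, 438, 222, 229, 305, 333] [342, 319, 318, 261, 182, 353, 581, 566, 559, 551, 563, 569, 554, 579, 456, 279, 247, 249, 263, 259]
rail step front [173, 197, 173, 156, 142, 158, 263, 338, 347, 366, 350, 333, 349, 335] [307, 331, 334, 338, 336, 344, 315, 262, 269, 257, 227, 182, 174, 171]
cover [407, 406, 403, 392, 386, 419, 416, 413, 419, 417, 429, 416] [428, 442, 416, 442, 430, 414, 417, 481, 550, 570, 571, 569, 575, 586, 570, 576]
cover [541, 558, 531, 534, 503, 464, 399, 407, 404, 428, 423, 415] [571, 586, 576, 583, 582, 580, 586, 565, 576, 570, 585, 569, 578, 579, 579, 568]
cover [509, 514, 524, 535, 569, 529, 423, 344, 318, 352, 359, 378] [584, 580, 581, 576, 588, 574, 569, 570, 564, 570, 570, 588, 581, 575, 573, 577]
[233, 50] [[130.35948872 -19.82210648]]
[283, 50] [[130.49540338  22.61693042]]
[232.5, 148] [[ 46.14377535 -19.43197306]]
[282, 148] [[46.22778755 21.22742072]]
```

```bash
python3 -m inch '[[0.0,0,0.0005,0.01,0],[0.0,0,0,0.015,0],[0.0,0,0,0.012,0],[0.0,0,0,0.006,0],[0.0,0,0,0.004,0],[0.0,0,0,0.003,0],[0.0,0,0,0.001,0],[0.0,0,0,0,0],[0.0,0,0,0,0]]' 50; python3 -m inch '[[0.0,0,0,0.001,0],[0.0,0,0,0.0005,0],[0.0,0,0,0.0005,0],[0.0,0,0,0,0]]' 50
```

```text
t: 7.65
tool_pos: [0.5093, -0.1469, 0.1111]
orientation: [3.102, -0.498, 0.001]
force: [-0.7, -0.5, -3.7]
opening: 0.0158
gripper_force: 50.0
t: 8.05
tool_pos: [0.5089, -0.1467, 0.1086]
orientation: [-3.102, 0.498, 0.0]
force: [-0.5, 0.2, -4.3]
opening: 0.0158
gripper_force: 50.0
```

```bash
python3 -m inch '[[0.0,0,0,0.0005,0],[0.0,0,0,0.0005,0],[0.0,0,0,0,0]]' 50;  python3 -m inch '[[0.0,0,0,0.0005,0],[0.0,0,0,0,0]]' 50
```

```text
t: 8.35
tool_pos: [0.509, -0.1467, 0.1077]
orientation: [3.102, -0.498, 0.0]
force: [0.4, 0.1, -3.4]
opening: 0.0154
gripper_force: 50.0
t: 8.55
tool_pos: [0.509, -0.1467, 0.1077]
orientation: [3.102, -0.498, 0.0]
force: [-3.2, 0.6, 3.1]
opening: 0.0154
gripper_force: 50.0
```

```bash
python3 -m inch '[[0.0,0,0,0,0],[0.0,0,0,0,0],[0.0,0,0,0,0],[0.0,0,0,0,0],[0.0,0,0,0,0],[0.0,0,0,0,0],[0.0,0,0,0,0],[0.0,0,0,0,0],[0.0,0,0,0,0],[0.0,0,0,0,0]]' 50
python3 - <<'E'
from plant import sensors, read_camera
from h import *
c=read_camera("side");cv2.imwrite("pics/s5.png",cv2.resize(c["image"][120:230,210:360,::-1],None,fx=4,fy=4))
s=sensors.read_state();print(s["t"],s["force"],s["wrist_torque"],s["tool_pos"])
E
```

```text
t: 9.55
tool_pos: [0.509, -0.1467, 0.1077]
orientation: [3.102, -0.498, 0.0]
force: [-5.1, 1.4, 5.6]
opening: 0.0153
gripper_force: 50.0
9.6 [-4.62045108  1.41384948  6.89548584] [0.31176078 0.82741315 0.01612456] [ 0.50902664 -0.14675856  0.10770041]
```

View pics/s5.png

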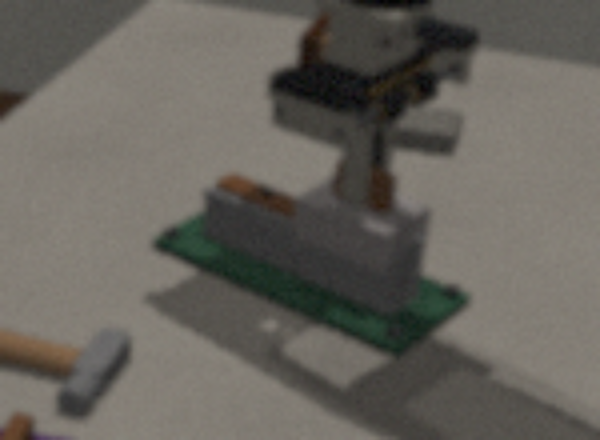

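The side view shows the cover level astride the near (high) end, clear of the pin. Now I slide it along the rail.

```bash
python3 -m inch '[[0.0,0.002,0,0,0],[0.0,0.004,0,0,0],[0.0,0.006,0,0,0],[0.0,0.006,0,0,0],[0.0,0.006,0,0,0],[0.0,0.006,0,0,0],[0.0,0.006,0,0,0],[0.0,0.004,0,0,0],[0.0,0,0,0,0]]' 50; python3 - <<'E'
from plant import sensors
s=sensors.read_state();print(s["force"],s["wrist_torque"])
E
```

```text
t: 10.5
tool_pos: [0.5476, -0.1595, 0.1077]
orientation: [3.102, -0.498, 0.002]
force: [-1.6, 1.4, 4.8]
opening: 0.0154
gripper_force: 50.0
[-1.60250107  1.42359911  4.75243552] [0.15282699 0.28286499 0.01464631]
```

```bash
python3 -m inch '[[0.0,0.003,0,0,0],[0.0,0.006,0,0,0],[0.0,0.006,0,0,0],[0.0,0.006,0,0,0],[0.0,0.006,0,0,0],[0.0,0.006,0,0,0],[0.0,0.006,0,0,0],[0.0,0.005,0,0,0],[0.0,0.003,0,0,0],[0.0,0,0,0,0]]' 50; python3 - <<'E'
from plant import sensors
s=sensors.read_state();print(s["force"],s["wrist_torque"])
E
```

```text
t: 11.5
tool_pos: [0.5915, -0.1739, 0.1074]
orientation: [-3.102, 0.498, 0.001]
force: [-3.3, 1.7, 4.7]
opening: 0.0156
gripper_force: 50.0
[-3.32786863  1.70133325  4.65378627] [ 0.46370528  1.10184096 -0.01393203]
```

```bash
python3 -m inch '[[0.0,0.003,0,0,0],[0.0,0.003,0,0,0],[0.0,0.001,0,0,0],[0.0,0,0,0,0]]' 50; python3 -m inch '[[0.0,0.001,0,0,0],[0.0,0,0,0,0]]' 50;python3 -m inch '[[0.0,0.001,0,0,0],[0.0,0,0,0,0]]' 50
```

```text
t: 11.9
tool_pos: [0.598, -0.176, 0.1072]
orientation: [-3.102, 0.498, 0.001]
force: [-3.3, 1.1, 5.2]
opening: 0.0162
gripper_force: 50.0
t: 12.1
tool_pos: [0.5992, -0.1764, 0.1063]
orientation: [-3.102, 0.498, -0.0]
force: [0.8, -0.1, -3.6]
opening: 0.0154
gripper_force: 50.0
t: 12.3
tool_pos: [0.6, -0.1767, 0.1064]
orientation: [-3.102, 0.498, 0.001]
force: [-0.0, 0.4, -4.1]
opening: 0.0156
gripper_force: 50.0
```

It has dropped off the step with the hole near the pin. I centre it and lower.

```bash
python3 -m inch '[[0.0,0.0007,0,0,0],[0.0,0,0,0.001,0],[0.0,0,0,0.001,0],[0.0,0,0,0,0]]' 50; python3 -m inch '[[0.0,0,0,0.001,0],[0.0,0,0,0.001,0],[0.0,0,0,0,0]]' 50;python3 -m inch '[[0.0,0,0,0.001,0],[0.0,0,0,0,0]]' 50
```

```text
t: 12.7
tool_pos: [0.6006, -0.1769, 0.1048]
orientation: [-3.102, 0.498, 0.001]
force: [-0.4, -0.5, -4.8]
opening: 0.0156
gripper_force: 50.0
t: 13.0
tool_pos: [0.6006, -0.1769, 0.1029]
orientation: [-3.102, 0.498, 0.001]
force: [-0.0, -0.6, -3.7]
opening: 0.0153
gripper_force: 50.0
t: 13.2
tool_pos: [0.6007, -0.1769, 0.102]
orientation: [-3.102, 0.498, 0.0]
force: [-0.2, 0.3, -4.6]
opening: 0.0156
gripper_force: 50.0
```

The cover is at scale height, so the pin is in the hole. Press it home.

```bash
python3 -m inch '[[0.0,0,0,0.001,0],[0.0,0,0,0.001,0],[0.0,0,0,0,0]]' 60; python3 -m inch '[[0.0,0,0,0.001,0],[0.0,0,0,0.001,0],[0.0,0,0,0.001,0],[0.0,0,0,0,0]]' 60;python3 -m inch '[[0.0,0,0,0.001,0],[0.0,0,0,0,0],[0.0,0,0,0,0]]' 60;python3 -m inch '[[0.0,0,0,0.0005,0],[0.0,0,0,0,0],[0.0,0,0,0,0]]' 60
```

```text
t: 13.5
tool_pos: [0.6009, -0.177, 0.1007]
orientation: [3.102, -0.498, 0.0]
force: [-2.9, -0.1, 3.4]
opening: 0.016
gripper_force: 60.0
t: 13.9
tool_pos: [0.601, -0.177, 0.0975]
orientation: [3.102, -0.498, 0.001]
force: [-3.9, 1.0, 5.7]
opening: 0.0158
gripper_force: 60.0
t: 14.2
tool_pos: [0.601, -0.177, 0.0967]
orientation: [3.102, -0.498, 0.001]
force: [-3.9, 1.3, 5.6]
opening: 0.0159
gripper_force: 60.0
t: 14.5
tool_pos: [0.601, -0.177, 0.0963]
orientation: [3.102, -0.498, 0.001]
force: [-5.2, 0.9, 5.7]
opening: 0.0156
gripper_force: 60.0
```

```bash
python3 -m inch '[[0.0,0,0,0.0005,0],[0.0,0,0,0,0],[0.0,0,0,0,0]]' 60;python3 -m inch '[[0.0,0,0,0.0005,0],[0.0,0,0,0,0],[0.0,0,0,0,0]]' 60;python3 -m inch '[[0.0,0,0,0.0005,0],[0.0,0,0,0,0],[0.0,0,0,0,0]]' 60
```

```text
t: 14.8
tool_pos: [0.601, -0.177, 0.0958]
orientation: [3.102, -0.498, 0.001]
force: [-4.0, 1.4, 6.8]
opening: 0.0156
gripper_force: 60.0
t: 15.1
tool_pos: [0.601, -0.177, 0.0958]
orientation: [3.102, -0.498, 0.001]
force: [-7.2, 2.6, 9.8]
opening: 0.0155
gripper_force: 60.0
t: 15.4
tool_pos: [0.601, -0.177, 0.0958]
orientation: [3.102, -0.498, 0.001]
force: [-8.9, 2.5, 13.4]
opening: 0.0159
gripper_force: 60.0
```

```bash
python3 -m inch '[[0.0,-0.0004,0,0.0007,0],[0.0,0,0,0,0],[0.0,0,0,0,0],[0.0,0,0,0,0],[0.0,0,0,0,0],[0.0,0,0,0,0],[0.0,0,0,0,0]]' 60
python3 - <<'E'
from plant import sensors, read_camera
from h import *
a=read_camera("side");b=read_camera("wrist");pickle.dump(b,open("w6.pkl","wb"))
A=cv2.resize(a["image"][130:220,210:330,::-1],None,fx=2.4,fy=2.4);B=b["image"][:,:,::-1]
cv2.imwrite("pics/f.png",np.hstack([B,np.pad(A,((0,384-A.shape[0]),(0,0),(0,0)))]))
s=sensors.read_state();print(s["t"],s["force"],s["wrist_torque"],s["tool_pos"])
E
```

```text
t: 16.1
tool_pos: [0.601, -0.177, 0.0957]
orientation: [3.102, -0.498, 0.002]
force: [-9.5, 3.1, 16.7]
opening: 0.0153
gripper_force: 60.0
16.2 [-8.77084326  2.78097836 17.20426714] [ 0.69522368  1.63505766 -0.03519727] [ 0.60100774 -0.17704977  0.09575289]
```

View pics/f.png

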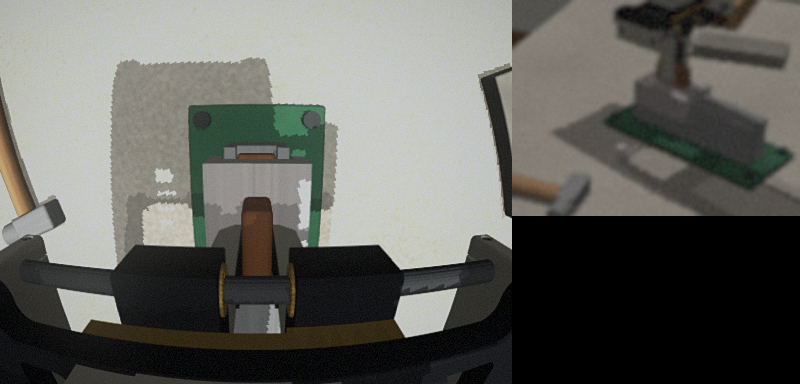

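The cover sits level on the low end, its front edge still at row 161, so it has not slipped in the grip. The height stopped at the ledge stop with a net downward push of about 20 N against the 12 N spring, so it is home.

```bash
python3 -c "
from plant import robot
print(robot.close_job())"
```

```text
the job is handed in; nothing more can be done
None
```

The aluminium cover was rested on the rail's high end, slid along onto the locating pin, and pressed fully home against the ledges; I handed the job in at about 16 s with the gripper still holding it down, and left the hammer, stone and bottle alone.

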